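Zero the slab roller and set it three clicks up

ROBOT

A 7-joint arm with a two-finger parallel gripper is mounted at the origin on the work surface. World frame = base frame: x ahead of the robot, y to its left, z up, the work surface at z = 0. Lengths are in mm, angles in rad, forces in N, time in s.
With the tool pointing down it reaches from about 400 to 850 mm from the base axis. Payload 10.4 kg.
Tool frame: the origin (TCP) lies between the finger pads; the fingertips stand ahead of it and the grasp point (between the pads) lies 6 mm ahead of it (env.nose_length is the z of the fingertips in the tool frame, in mm); z points along the fingers, y is the line along which they close (so a half turn about z gives the same grasp; the last joint's range is limited). The gripper opens to 87 mm and grips with 3 to 60 N. Pads are 19 mm wide; open, the fingers measure 117 mm over their backs; the gripper's body (75 mm by 190 mm) begins 51 mm behind the grasp point.
Start: joints at [-1.143, 0.332, -0.065, 1.46, 0.022, 1.35, -0.088], TCP at [272.294, 562.588, 247.576] pointing down, gripper open.
Joint ranges: [-2.6, 2.6], [-0.5, 2.12], [-1.47, 1.34], [0.16, 2.42], [-1.27, 4.41], [0.06, 2.06], [-2.6, 2.6]. Speed limits (rad/s): [2.22, 2.22, 2.79, 2.79, 3.14, 3.14, 3.14].

INTERFACE

Orientations are given as a unit quaternion [w, x, y, z].
In Python, from rig import sensors, imaging, env gives the robot as it stands. The module is installed in compiled form; this text tells all that it offers.
- The arm moves only by the tool arm_command, never from a script. Its argument "moves" is a list of rows, each a list of 7 numbers: the shift along the tool's x, y, z in mm, then the turn, a rotation vector about the tool's x, y, z in degrees, then the closure, from 0 (fully open) to 1 (shut). A call has 1 to 20 rows; each row is the pose to reach, as a shift and turn from the pose commanded when the call began, along the tool's axes at that moment; what a row does not reach only later rows make up. A row lasts 1/8 s, in which the tool goes at most 62.5 mm and 10.7 degrees, less where a joint would pass 70% of its speed; a pose out of reach is approached as far as the arm can. A call with a gripper value outside its range is refused whole. The fingers move at their own pace and stop on an object; "grip_force" is the grip in N (left out, the last holds). Time passes only in rows, so rows that repeat a pose let the fingers close. It gives the time, the measured TCP pose, the force, the opening and the grip force at its end, in the units of the state.
- sensors.state(): the state, without advancing time (a new reading comes with each control period).
- imaging.snapshot(name): name is "scene" or "top" or "wrist"; returns (picture, depth): 384x512x3 uint8, blue, green, red; 384x512 float32, mm along the optical axis (not along the pixel's ray), 0 where there is no reading.
- imaging.camera_info(name): a dict with "fx", "fy", "cx", "cy" (pixels), "rvec" (rotation vector, rad) and "tvec" (3), from world to camera coordinates, as OpenCV has them. Camera axes: x right, y down, z forward; pixel columns grow to the right and rows downward; lengths in mm; the calibration is good to about 2 mm. A picture is of the moment at which its call begins: read the wrist's pose just before it. camera_info takes no time and is no camera call; for the wrist camera it gives the pose at the moment of the call.
- env.sign_off(): hands the job in; it is judged then, once.
The state is a dict: "clock": time; "qpos": joint angles; "joint_velocities": joint speeds; "effort": joint torques, N m; "tcp_pos": TCP position; "tcp_rot": TCP orientation; "wrist_force": force on the tool from outside, world axes, zero at the start; "ft_torque": the same for the moment, N m; "grip_width": opening from 0.0 (shut) to 1.0 (fully open); "grasp_force": force on a finger pad.
Only numpy, scipy, OpenCV 4.12 (cv2) and the standard library are available. Lean on these libraries where they do the work, as an engineer would, in place of code of your own. Each camera call takes 0.05 s, during which the arm holds its last target. There are 200 camera calls.

TASK

Set the thickness on the tabletop slab roller: take its thickness dial, the one with a straight bar grip and a pointer line, turn it clockwise (seen from above) all the way to its stop, then turn it back three clicks and let go. Leave the lobed locking knob on the roller's other end post as it is.

Things in the scene. Friction and masses are not known exactly. Their poses are not given: they have to be found in the camera images.
- thickness_dial (a joint): Dial angle, rad: 0 at the clockwise stop, growing counter-clockwise seen from above to 1.745 at the other stop. It clicks into a notch every 20 degrees (0.349 rad), click 0 at the stop, click n at 0.349 n; let go between notches, it springs into the nearer. Starts 2 to 4 clicks from the stop. Takes under 0.2 N m.
- dial_grip (a point): On the dial's axis, 10 mm below its top, 152 mm above the table, 28 mm above the ring round it; turns with the dial. Black dial: round skirt 48 mm wide, 8 high, with upright bar grip 42 long, 14 thick, top 38 above skirt's foot, along this point's x; z up. White line on top points to -x, at marks on the 72 mm aluminium ring: long mark by a pin = stop, short marks = clicks.
- lock_knob (a joint): Angle of the locking knob about its upright axis, rad: 0 at the start, growing counter-clockwise seen from above. It is to stay as it is.
- lock_top (a point): Top centre of the locking knob: black, round, five lobes, no pointer, 54 mm across, 28 mm high. The slab roller (fixed to the table) has a grey post, 80 by 76 mm, at each end of its steel roller, topped 124 mm above the table; the dial is on one, either one, this knob on the other, 340 mm apart.

How it is judged (in metres and radians):
On the way:
1. the thickness dial is turned clockwise to its stop (within half a click) (value of joint thickness_dial below 0.17 rad), for 0.2 s.
At the end, for the whole second after the job is handed in: After having been at its stop, the thickness dial rests three clicks (60 degrees) counter-clockwise of the stop, within 10 degrees, and the locking knob is within 14 degrees of where it was (value of joint thickness_dial between 0.872 and 1.222 rad and velocity of joint thickness_dial between -0.1 and 0.1 rad/s and value of joint lock_knob between -0.25 and 0.25 rad); the robot touches nothing.
It fails at once if the locking knob is turned by more than 14 degrees (value of joint lock_knob above 0.25 rad or value of joint lock_knob below -0.25 rad).
It also fails if it takes over 42 s, if anything falls off the work surface, if the arm or the gripper's body presses on something with over 40 N, if the wrist force passes 120 N, or if a joint passes its speed limit or range.

## Working session

There is one attempt and no reset: what is moved stays moved. The work goes in short steps, Python scripts to look and compute and a tool call to move; the robot and the scene stay as the last step left them, time stands still between calls to the robot, and variables do not carry over. Pictures are saved under pics/ and viewed, at most 10 in all, crops included, and the job is handed in when it is done.

Besides the shell and the picture viewer there is one more tool, called after ">>>" as name([rows], argument=value, ...), one row to a line, values as JSON. arm_command: Moves the arm, as the interface text tells. Its arguments: {"type":"object","properties":{"moves":{"type":"array"},"grip_force":{"type":"number"}},"required":["moves"]}

```bash
mkdir -p pics; cat > h.py <<'E'
import numpy as np, cv2
from scipy.spatial.transform import Rotation as R
from rig import sensors, imaging, env
def snap(n):
    i=imaging.camera_info(n); p,d=imaging.snapshot(n); return p,d,i
def world(d,i,u=None,v=None):
    if u is None: u,v=np.meshgrid(np.arange(512),np.arange(384))
    z=d if np.ndim(d)==0 else d[v,u]
    c=np.stack([(u-i['cx'])/i['fx']*z,(v-i['cy'])/i['fy']*z,z*np.ones_like(u)],-1)
    Rm=cv2.Rodrigues(np.array(i['rvec'],float))[0]
    return (c-np.array(i['tvec']).ravel())@Rm
E
python3 - <<'E'
from h import *
p,d,i=snap('top'); q,d2,i2=snap('wrist')
cv2.imwrite('pics/a.png',np.hstack([p,q])[:, :][::1]) if 0 else None
cv2.imwrite('pics/a.png',cv2.resize(np.hstack([p,q]),(800,300)))
cv2.imwrite('pics/top.png',p)
np.savez('top.npz',p=p,d=d)
w=world(d,i); m=(d>0)&(w[...,2]>135)&(w[...,2]<175)
n,l,s,c=cv2.connectedComponentsWithStats(m.astype(np.uint8))
for k in range(1,n):
    if s[k,4]>30: print(s[k],c[k],np.median(w[l==k],0),w[l==k].max(0))
print(sensors.state(),env.nose_length)
E
```

```text
[327 170  26  12 246] [339.75609756 175.78861789] [ 579.7509267  -111.87327767  160.31873959] [590.1551513  -92.65117914 163.8790458 ]
[144 211  29  29 544] [158.79411765 225.49264706] [503.02469817 215.16487277 150.98497325] [528.94595542 241.32090827 156.24233215]
{'clock': 0.1, 'qpos': array([-1.14263015,  0.33283694, -0.06473381,  1.46085122,  0.02157775,
        1.34992255, -0.0884944 ]), 'joint_velocities': array([ 1.06989505e-03, -2.04698405e-03,  3.23735780e-04, -3.01553377e-03,
        9.93889960e-04, -4.38668884e-06,  5.47164672e-04]), 'effort': array([ 2.25382501e-03, -6.24543428e+01,  2.54965795e-02, -3.90720963e+01,
       -6.12814771e-02,  3.65863333e-02,  6.17943942e-05]), 'tcp_pos': array([272.12226064, 562.29177778, 246.81883238]), 'tcp_rot': array([-1.34569025e-04,  2.23454501e-01,  9.74714137e-01, -6.48032664e-04]), 'wrist_force': array([-0.2724181 ,  0.58063152,  0.11346997]), 'ft_torque': array([-0.04376094, -0.01337869,  0.02626646]), 'grasp_force': 0.0, 'grip_width': 0.9981623346427527} 25.0
```

View pics/top.png

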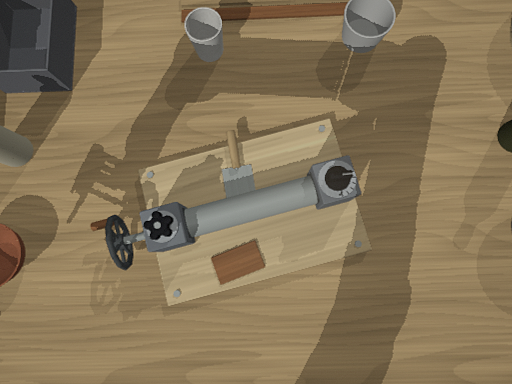

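The top view shows the dial at about pixel (340,176), with its pointer to the right, and the lobed knob at (159,225). I'll zoom in on the dial.

```bash
python3 - <<'E'
from h import *
f=np.load('top.npz');p,d=f['p'],f['d'];i=imaging.camera_info('top')
cv2.imwrite('pics/b.png',cv2.resize(p[145:215,300:380],(800,700)[:1]+(600,),interpolation=cv2.INTER_CUBIC) if 0 else cv2.resize(p[145:215,300:380],None,fx=8,fy=8,interpolation=cv2.INTER_CUBIC))
w=world(d,i);m=(w[...,2]>150)&(w[...,2]<175)&(d>0);m[:,:300]=0
x=w[m][:,:2];c=x.mean(0);U,S,V=np.linalg.svd(x-c);print(c,V[0],np.degrees(np.arctan2(V[0][1],V[0][0])),x.min(0),x.max(0))
print(i)
s=sensors.state();t=R.from_quat(s['tcp_rot'],scalar_first=True);print(t.as_matrix())
print(t.inv().apply(np.array([c[0],c[1],235])-s['tcp_pos']))
E
```

```text
[ 581.33367606 -113.01635109] [-0.0567744   0.99838703] 93.25468384046273 [ 573.97005057 -133.72108602] [590.1551513  -92.65117914]
{'fx': 365.7848863403388, 'fy': 365.7848863403388, 'cx': 253.17359862321638, 'cy': 190.2978673822792, 'rvec': array([ 2.08864585, -2.15589317,  0.14778977]), 'tvec': array([ 64.22299499, 575.9726007 , 714.98356535])}
[[-9.00136136e-01  4.35608347e-01 -5.51944292e-04]
 [ 4.35608696e-01  9.00135332e-01 -1.20315309e-03]
 [-2.72789688e-05 -1.32343331e-03 -9.99999124e-01]]
[-572.50213943 -473.15799221   12.46065361]
```

View pics/b.png

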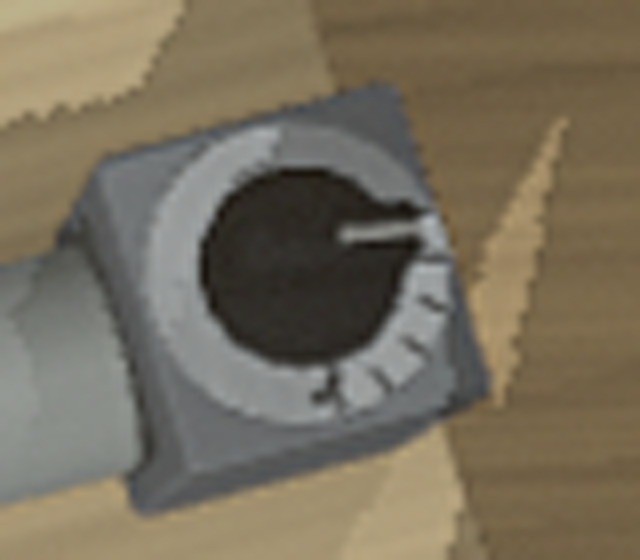

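The pointer is at azimuth ≈ -87° and the stop mark at ≈ -167°, so the dial starts about 4 clicks from its stop. I'll move above it, aligned with the bar.

>>> arm_command([
  [0,0,-60,0,0,0,0.3],
  [-70,-58,-60,0,0,8,0.5],
  [-120,-99,-60,0,0,16,0.5],
  [-170,-140,-60,0,0,24,0.5],
  [-218,-180,-60,0,0,32,0.5],
  [-266,-220,-60,0,0,40,0.5],
  [-314,-260,-60,0,0,48,0.5],
  [-362,-300,-60,0,0,56,0.5],
  [-410,-340,-60,0,0,61,0.5],
  [-458,-379,-60,0,0,61,0.5],
  [-506,-418,-60,0,0,61,0.5],
  [-554,-458,-60,0,0,61,0.5],
  [-572,-473,-40,0,0,61,0.5],
  [-572,-473,-30,0,0,61,0.5],
  [-572,-473,-30,0,0,61,0.5],
  [-572,-473,-30,0,0,61,0.5],
])

```text
clock: 2.1
tcp_pos: [581.2, -110.8, 278.1]
tcp_rot: [-0.0, 0.686, 0.727, 0.001]
wrist_force: [0.6, -0.2, 0.1]
grip_width: 0.497
grasp_force: 0.0
```

```bash
python3 - <<'E'
from h import *
s=sensors.state();p,d,i=snap('wrist');cv2.imwrite('pics/c.png',p)
t=R.from_quat(s['tcp_rot'],scalar_first=True);print(s['clock'],s['tcp_pos'],t.as_matrix().round(4),s['qpos'],s['grip_width'])
w=world(d,i);m=(w[...,2]>157)&(w[...,2]<168)&(d>0)&(np.hypot(w[...,0]-581,w[...,1]+113)<35)
x=w[m];print(len(x),x.mean(0))
r=cv2.minAreaRect(x[:,:2].astype(np.float32));print(r)
c=np.array(r[0]);V=np.linalg.svd(x[:,:2]-x[:,:2].mean(0),full_matrices=False)[2][0];print('az',np.degrees(np.arctan2(V[1],V[0])))
print(t.inv().apply(np.array([c[0],c[1],161])-s['tcp_pos']))
E
```

```text
2.1 [ 581.19361719 -110.7727302   278.08807676] [[-5.760e-02  9.983e-01  6.000e-04]
 [ 9.983e-01  5.760e-02  9.000e-04]
 [ 9.000e-04  7.000e-04 -1.000e+00]] [-0.37692939  0.26430389  0.5977205   1.53686375 -0.15114061  1.38630454
  0.28995129] 0.4968690406231929
620 [ 583.21922864 -111.8364784   162.00470464]
((583.0798950195312, -113.01554107666016), (13.170406341552734, 41.36819076538086), 3.847025156021118)
az -85.79003552836518
[ -2.4492671    1.67708385 117.08712331]
```

View pics/c.png

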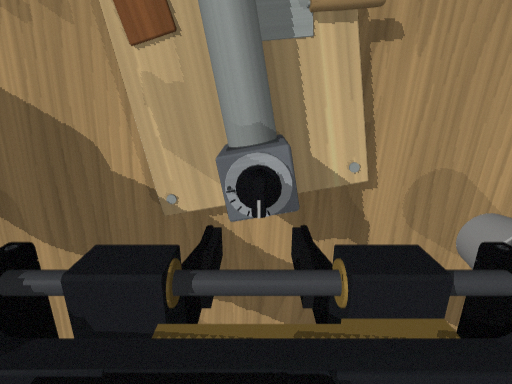

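The wrist view shows the bar grip at (258,188), aligned midway between the fingers. The stop mark is at the left, (230,190). Descend and grip.

>>> arm_command([
  [-2,1,30,0,0,0,0.5],
  [-2,1,70,0,0,0,0.5],
  [-2,1,100,0,0,0,0.5],
  [-2,1,112,0,0,0,0.5],
  [-2,1,117,0,0,0,0.5],
  [-2,1,117,0,0,0,0.5],
  [-2,1,117,0,0,0,0.8],
  [-2,1,117,0,0,0,1],
  [-2,1,117,0,0,0,1],
  [-2,1,117,0,0,0,1],
  [-2,1,117,0,0,0,1],
], grip_force=15)

```text
clock: 3.52
tcp_pos: [583.2, -114.3, 160.8]
tcp_rot: [0.001, 0.687, 0.727, 0.001]
wrist_force: [4.9, 0.2, -3.0]
grip_width: 0.159
grasp_force: 15.0
```

>>> arm_command([
  [0,0,0,0,0,7,1],
  [0,0,0,0,0,14,1],
  [0,0,0,0,0,21,1],
  [0,0,0,0,0,28,1],
  [0,0,0,0,0,35,1],
  [0,0,0,0,0,42,1],
  [0,0,0,0,0,49,1],
  [0,0,0,0,0,56,1],
  [0,0,0,0,0,62,1],
  [0,0,0,0,0,68,1],
  [0,0,0,0,0,73,1],
  [0,0,0,0,0,77,1],
  [0,0,0,0,0,80,1],
  [0,0,0,0,0,80,1],
  [0,0,0,0,0,80,1],
])

```text
clock: 5.4
tcp_pos: [582.3, -113.5, 160.8]
tcp_rot: [-0.001, 0.993, 0.116, 0.0]
wrist_force: [-1.8, 4.1, 6.3]
grip_width: 0.159
grasp_force: 15.0
```

```bash
python3 - <<'E'
from h import *
s=sensors.state();m=R.from_quat(s['tcp_rot'],scalar_first=True).as_matrix()
print(s['clock'],np.degrees(np.arctan2(m[1,0],m[0,0])),s['wrist_force'],s['ft_torque'],s['qpos'],s['grip_width'])
p,d,i=snap('wrist');cv2.imwrite('pics/d.png',p)
E
```

```text
5.4 13.29690265396836 [-1.76563544  4.09090347  6.27821946] [0.90573056 0.68903521 0.12578442] [-0.54424206  0.41889585  0.83709039  1.69402328 -0.33425036  1.17865456
 -0.95894649] 0.15937232784979607
```

View pics/d.png

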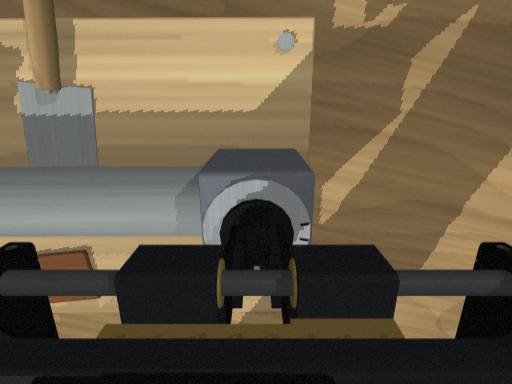

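The view shows the tool turned by 80° with the bar still held. I'll push a few degrees further to confirm the stop by torque.

>>> arm_command([
  [0,0,0,0,0,2,1],
  [0,0,0,0,0,4,1],
  [0,0,0,0,0,4,1],
  [0,0,0,0,0,4,1],
])

```text
clock: 5.95
tcp_pos: [582.1, -113.6, 160.7]
tcp_rot: [-0.001, 0.997, 0.081, -0.0]
wrist_force: [-2.4, 4.4, 5.2]
grip_width: 0.169
grasp_force: 15.0
```

```bash
cat > s.py <<'E'
from h import *
s=sensors.state();m=R.from_quat(s['tcp_rot'],scalar_first=True).as_matrix()
print(s['clock'],np.degrees(np.arctan2(m[1,0],m[0,0])),s['wrist_force'],s['ft_torque'],s['grip_width'])
E
python3 s.py
```

```text
5.95 9.308293706487103 [-2.37148234  4.4182029   5.2241422 ] [0.80421657 0.88591373 0.43450565] 0.16901634276764826
```

Torque tripled to 0.43 N m and the bar began slipping in the pads, so this is the stop, at tool azimuth ≈ 13°. Now three clicks back, to ≈ 73°.

>>> arm_command([
  [0,0,0,0,0,-6,1],
  [0,0,0,0,0,-13,1],
  [0,0,0,0,0,-20,1],
  [0,0,0,0,0,-27,1],
  [0,0,0,0,0,-34,1],
  [0,0,0,0,0,-41,1],
  [0,0,0,0,0,-48,1],
  [0,0,0,0,0,-54,1],
  [0,0,0,0,0,-59,1],
  [0,0,0,0,0,-62,1],
  [0,0,0,0,0,-64,1],
  [0,0,0,0,0,-64,1],
  [0,0,0,0,0,-64,1],
])

```text
clock: 7.58
tcp_pos: [582.9, -114.2, 160.8]
tcp_rot: [0.001, 0.803, 0.596, 0.001]
wrist_force: [5.6, 1.2, 0.4]
grip_width: 0.159
grasp_force: 15.0
```

```bash
python3 s.py
```

```text
7.575 73.14603295685433 [5.56510516 1.18129033 0.38446957] [ 0.31212021 -1.01861139  0.00112885] 0.15854670362833814
```

Torque is zero, so it sits in a notch. Release, lift, and check.

>>> arm_command([
  [0,0,0,0,0,0,0.7],
  [0,0,0,0,0,0,0.5],
  [0,0,0,0,0,0,0.5],
  [0,0,0,0,0,0,0.5],
  [0,0,-20,0,0,0,0.5],
  [0,0,-60,0,0,0,0.5],
  [0,0,-110,0,0,0,0.5],
  [0,0,-117,0,0,0,0.5],
  [0,0,-117,0,0,0,0.5],
])

```text
clock: 8.7
tcp_pos: [582.2, -114.3, 277.4]
tcp_rot: [0.0, 0.803, 0.596, 0.0]
wrist_force: [0.3, 0.6, -0.2]
grip_width: 0.505
grasp_force: 0.0
```

```bash
python3 - <<'E'
from h import *
p,d,i=snap('wrist')
w=world(d,i);m=(w[...,2]>157)&(w[...,2]<168)&(d>0)&(np.hypot(w[...,0]-583,w[...,1]+113)<35)
x=w[m];V=np.linalg.svd(x[:,:2]-x[:,:2].mean(0),full_matrices=False)[2][0];print(len(x),'az',np.degrees(np.arctan2(V[1],V[0])))
cv2.imwrite('pics/e.png',cv2.resize(p[130:240,190:330],None,fx=5,fy=5,interpolation=cv2.INTER_CUBIC))
E
```

```text
639 az -106.54115599195195
```

View pics/e.png

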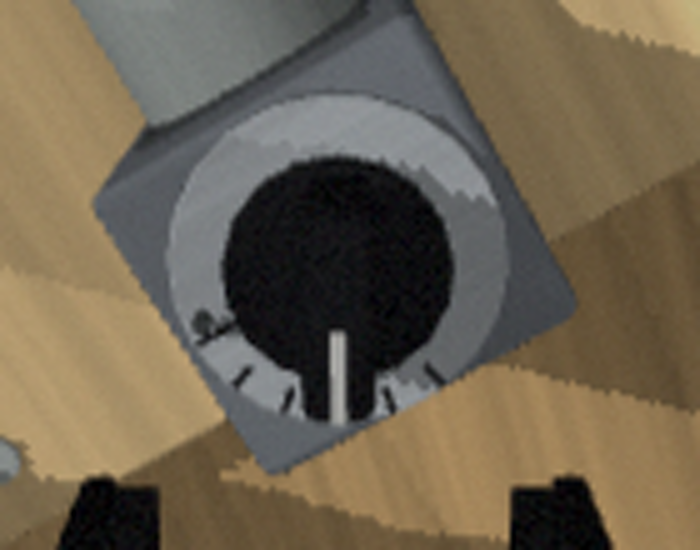

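The close-up shows the stop mark and pin at (215,330), clicks 1 and 2 at (243,377) and (288,400), the pointer at (338,380) over click 3, and clicks 4 and 5 to its right. The dial is where it should be, and the gripper is clear.

```bash
python3 -c "
from rig import env
print(env.sign_off())"
```

```text
the job is handed in; nothing more can be done
None
```

The thickness dial was turned clockwise to its stop, then back three clicks and released; the last image shows it resting on click 3. The arm never went near the locking knob, and the job is handed in (no verdict was shown).

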